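# Build up a spring-loaded polishing arbor and lock its bayonet cap

## Robot

A 7-joint arm with a two-finger parallel gripper is mounted at the origin on a cart in front of the work surface, level with it; the furniture and walls round the work are solid. World frame = base frame: x ahead of the robot, y to its left, z up, the work surface at z = 0. Lengths are in m, angles in rad, forces in N, time in s.
With the tool pointing down it reaches from about 0.4 to 0.85 m from the base axis. Payload 4.5 kg.
Tool frame: the origin (TCP) lies at the very end of the fingers, on their centre line; the grasp point (between the pads) lies 19 mm behind it; z points along the fingers, y is the line along which they close (so a half turn about z gives the same grasp; the last joint's range is limited). The gripper opens to 88 mm and grips with 3 to 60 N. Pads are 18 mm wide; open, the fingers measure 123 mm over their backs; the gripper's body (75 mm by 187 mm) begins 45 mm behind the grasp point.
Start: joints at [-1.24, 0.689, -0.195, 1.565, 0.157, 0.902, -0.215], TCP at [0.183, 0.598, 0.239] pointing down, gripper open.
Joint ranges: [-3.01, 3.01], [-0.46, 2.08], [-1.47, 1.51], [0.13, 2.56], [-1, 4.14], [0.04, 2.09], [-2.66, 2.66]. Speed limits (rad/s): [2.57, 2.57, 3.14, 3.14, 3.14, 3.14, 3.14].

## Interface

Orientations are given as a unit quaternion [x, y, z, w].
In Python, from station import env, capture, finder gives the robot as it stands.
- The arm moves only by the tool jog_arm, never from a script. Its argument "plan" is a list of rows, each a list of 3 entries, a list of its own where there are three numbers: the shift along the world's x, y, z in cm, then the turn, a rotation vector about the world's x, y, z in rad, then the closure, from 0 (fully open) to 1 (shut). In form: [[[x, y, z], [rx, ry, rz], fingers], ...]. A call has exactly 10 rows; each row shifts and turns the commanded pose from where the row before left it; what a row does not reach is not made up. A row lasts 1/10 s, in which the tool goes at most 50 mm and 8.59 degrees, less where a joint would pass 70% of its speed; a pose out of reach is approached as far as the arm can. A call with a gripper value outside its range is refused whole. The fingers move at their own pace and stop on an object; "newtons" is the grip in N (left out, the last holds). Time passes only in rows, so rows that do not move let the fingers close, or fill a call up. It gives the time, the measured TCP pose, the force, the opening and the grip force at its end, in the units of the state.
- env.get_state(): the state, without advancing time (a new reading comes with each control period).
- capture(name): name is "scene" or "side" or "wrist"; returns a dict with "img" (480x640x3 uint8, blue, green, red), "mtx" (3x3 intrinsics, pixels), "position" and "rotation" of the camera in the world. Camera axes: x right, y down, z forward; pixel columns grow to the right and rows downward; lengths in m; the calibration is good to about 2 mm. A picture is of the moment at which its call begins. There is no depth.
- env.sign_off(): hands the job in; it is judged then, once.
Trained networks look in a picture, given as the dict that the camera call returned (one of the last four; its "shot" number tells which), for a name from the list of things; names that differ only in an ending like _2 or _b are one class to them, and where a whole thing is asked for, a point or a joint stands for the part that bears it (a point fixed in the world has none). Each returns a list of dicts, best first, with "p" (0 to 1); they miss things now and then, are a little off and sometimes report something else, mostly with a low value. They report only what shows in the picture. A call takes as long as a camera call. They do not tell look-alikes from the thing itself.
- finder.outline_of(thing, picture): "pixels" (480x640 bool, what is visible of it) and "centre" ([row, column] in pixels, amid what is visible of it).
- finder.pinpoint(thing, picture): "centre" ([row, column] in pixels: a listed point, or the origin of a listed thing).
The state is a dict: "time_s": time; "qpos": joint angles; "joint_vel": joint speeds; "joint_torque": joint torques, N m; "tool_pos": TCP position; "eef_rot": TCP orientation; "wrist_force": force on the tool from outside, world axes, zero at the start; "torque": the same for the moment, N m; "grip_width": opening from 0.0 (shut) to 1.0 (fully open); "finger_force": force on a finger pad.
Only numpy, scipy, OpenCV 4.12 (cv2) and the standard library are available. Lean on these libraries where they do the work, as an engineer would, in place of code of your own. Each camera call takes 0.05 s, during which the arm holds its last target. There are 200 camera calls.

## Task

Build up the polishing arbor on the upright shaft of the green stand: first the white felt wheel with its brass hub upward, then the blue spacer, then the steel washer, each lying flat on the one below. Then put the red bayonet cap over the cross pin, press the stack down against the spring, give the cap a quarter turn (either way) and let it rise so that the pin sits in the groove across the cap's top and holds the stack. Leave the torch, the mug of brushes, the screw jar and the brass block standing where they are.

Things in the scene. Friction and masses are not known exactly. Their poses are not given: they have to be found in the camera images.
- arbor: fixed stand; origin on the shaft's axis at bench level, z up. Round green foot 90 mm across, 12 mm high; steel shaft 28 mm in diameter up to z = 82 mm, above it a neck 14 mm in diameter up to z = 101.5 mm with a cross pin along the stand's x. Stacked on the follower (top at z = 40 mm) without pressing, the wheel's underside is at z = 40, the spacer's at 62, the washer's at 74, the cap's at 81 mm.
- follower (a joint): how far the follower is pressed down, m: 0 at the top, 0.010 at its lower stop. It is a dark disc 60 mm across round the shaft, top at z = 40 mm unloaded. Spring: about 5 N at 0, 7 N when the cap is locked (0.0035), 10 N at 0.010; the stack's weight alone hardly moves it. The cap can turn under the pin while this is over 0.0065.
- wheel_mid (a point): centre, half-way up, of the loose felt polishing wheel: white disc 100 mm across and 12 mm thick with a brass hub 44 mm across that rises 10 mm above the disc (22 mm high in all); bore 32 mm right through along z. It starts flat on the bench, hub up; take it by the hub. The point is 11 mm above its underside.
- spacer_mid (a point): centre, half-way up, of the loose blue spacer ring: 56 mm across, bore 32 mm, 12 mm high, flat on the bench. The point is 6 mm above its underside.
- washer_mid (a point): centre, half-way up, of the loose steel washer: 62 mm across, bore 32 mm, 7 mm thick, flat on the bench. The point is 3.5 mm above its underside.
- cap_mid (a point): centre, half-way up, of the loose red bayonet cap: oblong block 90 mm along its x, 44 mm along y, 19 mm high, right way up on the bench; take it across its 44 mm width. Below, a 32 mm square counterbore, 10 mm deep, takes the shaft; above it a slot along x, 33 x 11 mm (18 mm square in the middle), passes pin and neck when the cap's x lies along the pin. The point is 9.5 mm above its underside.
- pin (a point): centre of the stand's yellow cross pin, which runs along the stand's x: 7 mm thick, 28 mm long (flush with the shaft's sides), centre at z = 97 mm, spanning z = 93.5 to 100.5 mm
- groove (a point): middle of the floor of the groove across the cap's top (along the cap's y; 18 mm wide, 3 mm deep), 16 mm above the cap's underside: the pin's seat after a turn of 70 to 90 degrees either way. Cap underside heights at the stand: 81 mm slot over pin, unpressed; below 74.5 free to turn (73 is well clear, 71 the lower stop); 77.5 locked.
- torch: bystander: black pocket torch standing on its foot, about 106 x 72 mm and 151 mm tall; origin at the centre of its underside; leave it alone
- mug: bystander: pale mug with brushes in it, 64 x 90 mm with its handle, 112 mm tall; origin at the centre of its underside; leave it alone
- screw_jar: bystander: small green-and-white screw jar, 54 mm across, 54 mm tall; origin at the centre of its underside; leave it alone
- brass_block: bystander: brass dapping cube of 50 mm with round hollows; origin at the centre of its underside; leave it alone
Mind the look-alikes: they are no part of the job. Of the things that look like the part that bears cap_mid, the largest one is meant.

How it is judged:
By the outcome, as a careful person would: the job done as asked, in the order asked, and still so for the second after the job is handed in, with the robot touching nothing.
It also fails if it takes over 72 s, if anything falls off the work surface, if the arm or the gripper's body presses on something with over 40 N, if the wrist force passes 120 N, or if a joint passes its speed limit or range.

## Working session

There is one attempt and no reset: what is moved stays moved. The work goes in short steps, Python scripts to look and compute and a tool call to move; the robot and the scene stay as the last step left them, time stands still between calls to the robot, and variables do not carry over. Pictures are saved under pics/ and viewed, at most 10 in all, crops included, and the job is handed in when it is done.

Besides the shell and the picture viewer there is one more tool, called after "Emit:" as a command line: name --argument value ..., lists and objects as JSON in quotes. jog_arm: Moves the arm, as the interface text tells. Its arguments: {"type":"object","properties":{"plan":{"type":"array","items":{"type":"array"}},"newtons":{"type":"number"}},"required":["plan"]}

```bash
mkdir -p pics
cat > h.py <<'E'
import numpy as np, cv2
from station import env, capture, finder
def ray(c,px):
    r,cc=px; K=np.array(c["mtx"]); R=np.array(c["rotation"]); 
    if R.shape!=(3,3):
        from scipy.spatial.transform import Rotation as Q; R=Q.from_quat(R).as_matrix()
    d=R@np.linalg.solve(K,[cc,r,1.0]); return np.array(c["position"]),d
def atz(c,px,z):
    p,d=ray(c,px); return p+d*(z-p[2])/d[2]
def proj(c,P):
    R=np.array(c["rotation"]); q=np.array(c["mtx"])@(R.T@(np.array(P)-np.array(c["position"]))); return q[1]/q[2],q[0]/q[2]
Z=dict(wheel_mid=.011,spacer_mid=.006,washer_mid=.0035,cap_mid=.0095,pin=.097,torch=0,mug=0,screw_jar=0,brass_block=0,arbor=0)
E
cat > a.py <<'E'
from h import *
ims=[]
for n in("scene","side"):
    c=capture(n); ims.append(c["img"].copy())
    print(n,np.round(c["position"],3),np.shape(c["rotation"]))
    for t in Z:
        for f in finder.pinpoint(t,c)[:4]:
            print(t,round(f["p"],2),np.round(f["centre"]),np.round(atz(c,f["centre"],Z[t]),3))
    cv2.imwrite(f"pics/{n}0.png",c["img"])
s=env.get_state(); print(s["time_s"],s["tool_pos"],s["eef_rot"],s["grip_width"])
E
python3 a.py
```

```text
scene [-0.671 -0.666  0.973] (4,)
wheel_mid 0.74 [286. 424.] [ 0.575 -0.299  0.011]
spacer_mid 0.61 [268. 245.] [0.421 0.149 0.006]
spacer_mid 0.35 [291. 422.] [ 0.561 -0.299  0.006]
washer_mid 0.47 [231. 217.] [0.535 0.327 0.003]
cap_mid 0.91 [304. 349.] [ 0.42  -0.164  0.009]
cap_mid 0.83 [300. 291.] [ 0.36  -0.03   0.009]
cap_mid 0.57 [273. 352.] [ 0.538 -0.112  0.01 ]
pin 0.67 [238. 296.] [0.495 0.033 0.097]
torch 0.98 [230. 305.] [0.672 0.107 0.   ]
torch 0.54 [231. 218.] [ 0.545  0.329 -0.   ]
mug 0.95 [252. 355.] [ 0.644 -0.071  0.   ]
screw_jar 0.59 [318. 412.] [ 0.455 -0.316  0.   ]
brass_block 0.89 [320. 412.] [ 0.447 -0.319  0.   ]
brass_block 0.34 [301. 345.] [ 0.434 -0.144  0.   ]
arbor 0.91 [270. 292.] [0.483 0.037 0.   ]
side [0.516 0.828 0.672] (4,)
wheel_mid 0.85 [210. 280.] [ 0.564 -0.279  0.011]
spacer_mid 0.72 [326. 354.] [0.413 0.165 0.006]
washer_mid 0.67 [399. 287.] [0.546 0.325 0.003]
cap_mid 0.83 [238. 332.] [ 0.434 -0.139  0.009]
cap_mid 0.59 [255. 287.] [ 0.546 -0.075  0.009]
cap_mid 0.58 [270. 374.] [ 0.349 -0.007  0.009]
pin 0.9 [254. 313.] [0.488 0.043 0.097]
torch 0.61 [316. 230.] [0.662 0.117 0.   ]
mug 0.87 [260. 243.] [ 0.65  -0.073  0.   ]
mug 0.43 [209. 282.] [ 0.559 -0.305  0.   ]
screw_jar 0.84 [405. 350.] [0.441 0.339 0.   ]
brass_block 0.7 [201. 326.] [ 0.433 -0.341  0.   ]
arbor 0.63 [406. 350.] [ 0.441  0.341 -0.   ]
1.1 [0.18277142 0.59771913 0.23875512] [1.47832886e-01 9.89012353e-01 5.97500547e-05 5.66649120e-06] 1.0003423912593405
```

View pics/scene0.png

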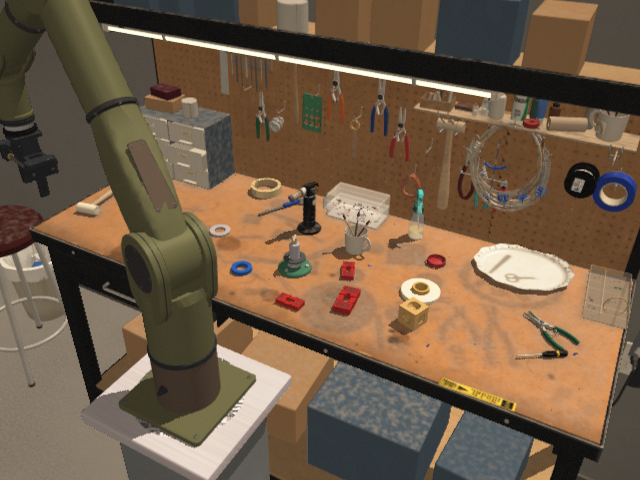

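View pics/side0.png

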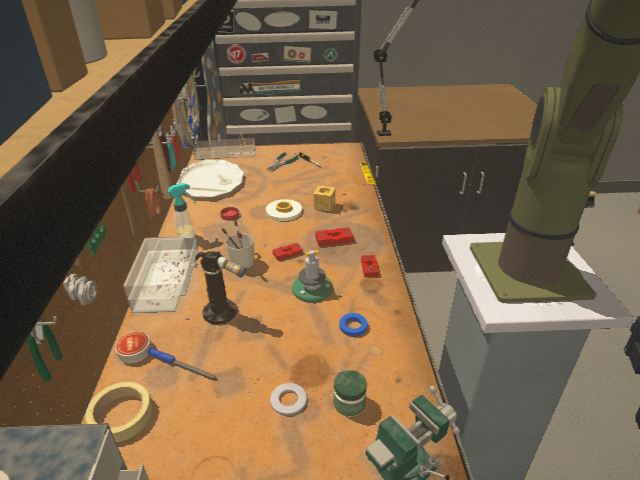

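The side view shows the wheel at (col 283, row 210) with the brass block beside it. The largest red cap is at (334, 238), between two smaller ones. The stand is at (312, 290), the spacer at (354, 325) and the washer at (289, 400), with the jar at (349, 393). In the scene view the large cap is at (346, 300). I'll move over the left half for a wrist view.

Emit:
jog_arm --plan '[[[2.6,-4,1.2],[0,0,0.03],0],[[2.6,-4,1.2],[0,0,0.03],0],[[2.6,-4,1.2],[0,0,0.03],0],[[2.6,-4,1.2],[0,0,0.03],0],[[2.6,-4,1.2],[0,0,0.03],0],[[2.6,-4,1.2],[0,0,0.03],0],[[2.6,-4,1.2],[0,0,0.03],0],[[2.6,-4,1.2],[0,0,0.03],0],[[2.6,-4,1.2],[0,0,0.03],0],[[2.6,-4,1.2],[0,0,0.03],0]]' --newtons 30

```text
time_s: 2.1
tool_pos: [0.4436, 0.1959, 0.3595]
eef_rot: [-0.002, 1.0, 0.0, 0.0]
wrist_force: [0.5, 0.2, -0.7]
grip_width: 1.004
finger_force: 0.0
```

```bash
cat > b.py <<'E'
import sys
from h import *
from scipy.spatial.transform import Rotation as Q
def look(n,things,save=None):
    c=capture(n)
    if save: cv2.imwrite(f"pics/{save}.png",c["img"])
    for t in things:
        for f in finder.pinpoint(t,c)[:3]:
            if f["p"]>.3: print(t,round(f["p"],2),np.round(f["centre"]),np.round(atz(c,f["centre"],Z[t]),4))
    return c
def st():
    s=env.get_state(); R=Q.from_quat(s["eef_rot"]).as_matrix()
    print("t",round(s["time_s"],2),"tcp",np.round(s["tool_pos"],4),"ydeg",round(np.degrees(np.arctan2(R[1,1],R[0,1])),2),"tilt",np.round(R[:,2],3),"w",round(s["grip_width"]*88,1),"F",np.round(s["wrist_force"],1),"ff",s["finger_force"])
E
python3 - <<'E'
from b import *
st(); c=look("wrist",["washer_mid","spacer_mid","pin","cap_mid","wheel_mid"],"w1")
print(c["position"],Q.from_quat(c["rotation"]).as_matrix()[:,2])
E
```

```text
t 2.1 tcp [0.4436 0.1959 0.3595] ydeg 90.26 tilt [ 0.001  0.    -1.   ] w 88.3 F [ 0.5  0.2 -0.7] ff 0.0
washer_mid 0.76 [254. 399.] [0.5469 0.3205 0.0035]
washer_mid 0.37 [172.  51.] [ 0.4318 -0.1574  0.0035]
spacer_mid 0.59 [163. 280.] [0.4177 0.1518 0.006 ]
pin 0.9 [236. 178.] [0.4917 0.0397 0.097 ]
pin 0.52 [254. 402.] [0.5129 0.2998 0.097 ]
cap_mid 0.83 [173.  52.] [ 0.4324 -0.1524  0.0095]
cap_mid 0.75 [257. 108.] [ 0.5505 -0.095   0.0095]
cap_mid 0.72 [114. 138.] [ 0.3568 -0.0267  0.0095]
[0.36799118 0.1950715  0.50588452] [ 0.29202494  0.00148848 -0.95640955]
```

Emit:
jog_arm --plan '[[[0.7,-4.6,-1],[0,0,0],0],[[0.7,-4.6,-1],[0,0,0],0],[[0.7,-4.6,-1],[0,0,0],0],[[0.7,-4.6,-1],[0,0,0],0],[[0.7,-4.6,-1],[0,0,0],0],[[0.7,-4.6,-1],[0,0,0],0],[[0.7,-4.6,-1],[0,0,0],0],[[0.7,-4.6,-1],[0,0,0],0],[[0.7,-4.6,-1],[0,0,0],0],[[0.7,-4.6,-1],[0,0,0],0]]'

```text
time_s: 3.4
tool_pos: [0.5137, -0.2616, 0.258]
eef_rot: [-0.004, 1.0, 0.001, -0.0]
wrist_force: [1.4, -0.3, 0.7]
grip_width: 1.003
finger_force: 0.0
```

Run:
```python
from b import *
st(); c=look("wrist",["wheel_mid","cap_mid","pin","brass_block"],"w2")
a=cv2.imread("pics/w1.png"); b=c["img"]
p=cv2.resize(a[180:300,110:310],None,fx=2,fy=2,interpolation=2)
cv2.imwrite("pics/v1.png",np.vstack([cv2.resize(b,(480,360)),cv2.resize(p,(480,240))[:240]]))
```

```text
t 3.4 tcp [ 0.5137 -0.2616  0.258 ] ydeg 90.41 tilt [-0.     0.001 -1.   ] w 88.2 F [ 1.4 -0.3  0.7] ff 0.0
wheel_mid 0.64 [236. 280.] [ 0.5572 -0.2977  0.011 ]
wheel_mid 0.32 [129. 256.] [ 0.4433 -0.3199  0.011 ]
cap_mid 0.88 [ 40. 557.] [ 0.3587 -0.0285  0.0095]
cap_mid 0.71 [115. 420.] [ 0.4284 -0.1543  0.0095]
cap_mid 0.59 [228. 465.] [ 0.5469 -0.0934  0.0095]
pin 0.71 [116. 421.] [ 0.4313 -0.1769  0.097 ]
brass_block 0.8 [128. 256.] [ 0.4429 -0.3221  0.    ]
```

View pics/v1.png

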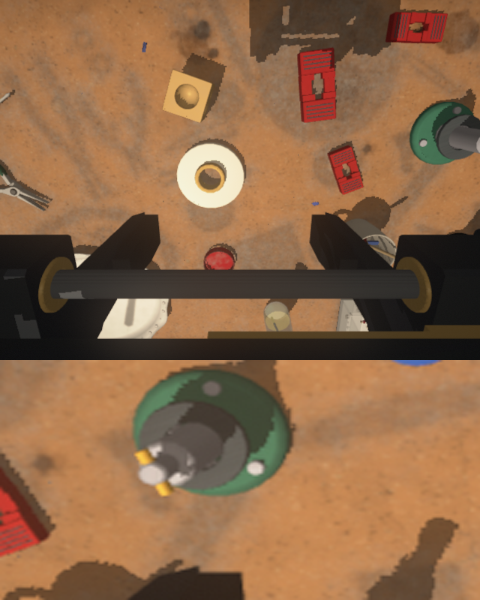

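The wrist view shows the wheel at about (col 280, row 236) in camera pixels, the block above it, and the big cap at (420, 115) lying almost along x. The crop shows the yellow pin turned about 25° from x. I'll fit silhouettes for precise positions.

```bash
cat >> b.py <<'E'
from scipy.optimize import minimize
def pj(c,P):
    R=Q.from_quat(c["rotation"]).as_matrix(); q=(np.asarray(P)-c["position"])@R@np.array(c["mtx"]).T; return q[:,:2]/q[:,2:]
th=np.linspace(0,2*np.pi,60)
def disc(r,h,z0=0): return np.vstack([np.c_[r*np.cos(th),r*np.sin(th),0*th+z] for z in(z0,z0+h)])
def box(a,b,h,z0=0): return np.array([[x*a/2,y*b/2,z] for x in(-1,1) for y in(-1,1) for z in(z0,z0+h)])
def fit(c,mask,pts,x0,yaw0=None):
    k=2
    ys,xs=np.nonzero(mask); o=np.array([xs.min()-20,ys.min()-20]); sz=(int(xs.max()-o[0]+20)*k,int(ys.max()-o[1]+20)*k)
    M=cv2.resize(mask.astype(np.uint8),None,fx=k,fy=k,interpolation=0)
    T=np.zeros(sz[::-1],np.uint8); 
    sub=M[max(0,o[1]*k):o[1]*k+sz[1],max(0,o[0]*k):o[0]*k+sz[0]]; o=np.maximum(o,0); T[:sub.shape[0],:sub.shape[1]]=sub
    def cost(v):
        a=v[2]*10 if len(v)>2 else 0; R=Q.from_euler("z",a).as_matrix()
        u=(pj(c,pts@R.T+[v[0],v[1],0])-o+.5)*k-.5
        I=np.zeros_like(T); cv2.fillConvexPoly(I,np.round(cv2.convexHull(u.astype(np.float32))*16).astype(np.int32),1,shift=4)
        return 1-(I&T).sum()/max(1,(I|T).sum())
    v0=[*x0[:2]]+([yaw0/10] if yaw0 is not None else [])
    S=[v0]+[np.array(v0)+.012*np.eye(len(v0))[i] for i in range(len(v0))]
    r=minimize(cost,v0,method="Nelder-Mead",options=dict(initial_simplex=S,xatol=1e-5,fatol=1e-5,maxiter=300))
    v=r.x; return np.round(v[:2],4),(round(np.degrees(v[2]*10),1) if len(v)>2 else None),"iou",round(1-r.fun,3)
def best(c,t,xy,z):
    u=pj(c,[[*xy,z]])[0]; L=finder.outline_of(t,c)
    return min(L,key=lambda f:np.hypot(f["centre"][1]-u[0],f["centre"][0]-u[1]))["pixels"]
def pinfit(c,xy):
    u=pj(c,[[*xy,.097]])[0].astype(int); hsv=cv2.cvtColor(c["img"],cv2.COLOR_BGR2HSV)
    m=cv2.inRange(hsv,(18,130,110),(35,255,255)); w=np.zeros_like(m); w[u[1]-30:u[1]+30,u[0]-30:u[0]+30]=255; m&=w
    n,l,s,ce=cv2.connectedComponentsWithStats(m); 
    P=[np.r_[atz(c,(ce[i][1],ce[i][0]),.098)[:2],s[i,4]] for i in range(1,n) if s[i,4]>6]; print(np.round(P,4))
    ys,xs=np.nonzero(m); X=np.array([atz(c,(y,x),.098)[:2] for y,x in zip(ys,xs)]); 
    d=np.linalg.svd(X-X.mean(0))[2][0]; print("pin",X.mean(0).round(4),(X.min(0)+X.max(0))/2,np.degrees(np.arctan2(d[1],d[0])).round(1))
E
python3 - <<'E'
from b import *
c=capture("wrist"); print(np.round(env.get_state()["qpos"],2))
print(fit(c,best(c,"wheel_mid",(.557,-.298),.011),disc(.05,.012),(.557,-.298)))
print(fit(c,best(c,"cap_mid",(.428,-.154),.01),box(.09,.044,.019),(.428,-.154),0.))
c["img"]=cv2.imread("pics/w1.png")
from scipy.spatial.transform import Rotation as Q
d=dict(c); d["position"]=np.array([.36799,.19507,.50588]); f=np.array([.29202,.00149,-.95641])
d["rotation"]=Q.from_matrix(np.c_[[-f[1]*0,1,0],np.cross(f,[0,1,0]),f]).as_quat()
print(pj(d,[[.5469,.3205,.0035]])) 
pinfit(d,(.4917,.0397))
E
```

```text
[ 0.52  0.6  -0.23  1.69  0.17  0.87  1.8 ]
(array([ 0.5566, -0.2982]), None, 'iou', np.float64(0.914))
(array([ 0.4289, -0.1526]), np.float64(8.5), 'iou', np.float64(0.88))
[[399.77344115 254.10803384]]
[[4.816e-01 3.200e-02 3.600e+01]
 [5.009e-01 3.930e-02 3.500e+01]]
pin [0.4911 0.0356] [0.49127915 0.035805  ] 20.5
```

Emit:
jog_arm --plan '[[[0.6,-0.5,-2],[0,0,0],0],[[0.6,-0.5,-2],[0,0,0],0],[[0.6,-0.5,-2],[0,0,0],0],[[0.6,-0.5,-2],[0,0,0],0],[[0.6,-0.5,-2],[0,0,0],0],[[0.6,-0.5,-2],[0,0,0],0],[[0.6,-0.5,-2],[0,0,0],0],[[0.1,-0.2,-1],[0,0,0],0],[[0,0,0],[0,0,0],0],[[0,0,0],[0,0,0],0]]'

```text
time_s: 4.8
tool_pos: [0.556, -0.2986, 0.1095]
eef_rot: [-0.002, 1.0, 0.0, 0.0]
wrist_force: [-0.0, -0.4, -0.2]
grip_width: 0.999
finger_force: 0.0
```

Run:
```python
from b import *
st(); c=capture("wrist"); cv2.imwrite("pics/w3.png",c["img"])
m=best(c,"wheel_mid",(.557,-.298),.011)
print(fit(c,m,disc(.05,.012),(.557,-.298)))
hsv=cv2.cvtColor(c["img"],cv2.COLOR_BGR2HSV)
# bore rim: dark/any inner, brass = saturated inside
u=pj(c,[[.5566,-.298,.022]])[0]
g=((hsv[...,1]<70)&(hsv[...,2]>120)).astype(np.uint8)
n,l,s,ce=cv2.connectedComponentsWithStats(g); k=np.argsort(-s[1:,4])[:4]+1
for i in k: print(s[i],ce[i])
print("u",u,"tcp px",pj(c,[[*env.get_state()["tool_pos"]]])[0])
b=((hsv[...,0]>12)&(hsv[...,0]<30)&(hsv[...,1]>90)).astype(np.uint8)
cv2.imwrite("pics/v2.png",c["img"])
```

```text
t 4.8 tcp [ 0.556  -0.2986  0.1095] ydeg 90.24 tilt [ 0.001  0.    -1.   ] w 87.9 F [-0.  -0.4 -0.2] ff 0.0
(array([ 0.5571, -0.2979]), None, 'iou', np.float64(0.894))
[  243   166   144   138 11972] [314.62729703 233.18501504]
[ 130  413   75   39 1913] [164.77731312 436.47726085]
[528 296   9   2   9] [532.         296.55555556]
[522 294   3   3   3] [523. 295.]
u [314.40515283 243.95734983] tcp px [312.78095881 305.84877062]
```

View pics/v2.png

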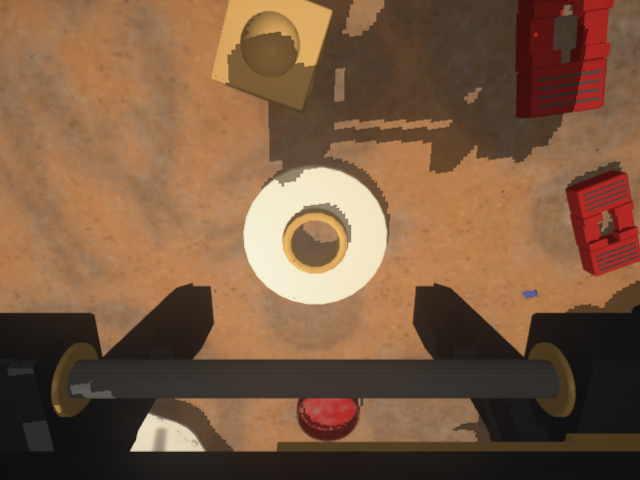

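The wheel's white disc spans cols 243–387 and rows 166–304. The hub rim is centred near (315, 242), and the fingers sit symmetrically at cols 212 and 414. I'll refine with the white mask only.

Run:
```python
from b import *
c=capture("wrist"); hsv=cv2.cvtColor(c["img"],cv2.COLOR_BGR2HSV)
def hull(m):
    n,l,s,ce=cv2.connectedComponentsWithStats(m); i=1+np.argmax(s[1:,4]); p=np.argwhere(l==i)[:,::-1].astype(np.int32)
    z=np.zeros_like(m); cv2.fillConvexPoly(z,cv2.convexHull(p),1); return z>0
g=((hsv[...,1]<70)&(hsv[...,2]>110)).astype(np.uint8)
print(fit(c,hull(g),disc(.05,.012),(.557,-.298)))
b=np.zeros_like(g); roi=(slice(200,285),slice(270,360)); b[roi]=((hsv[...,1]>90)&(hsv[...,2]>120)).astype(np.uint8)[roi]
print(fit(c,hull(b),disc(.022,.010,.012),(.557,-.298)), fit(c,hull(b),disc(.022,.001,.021),(.557,-.298)))
```

```text
(array([ 0.5571, -0.2977]), None, 'iou', np.float64(0.973))
(array([ 0.5563, -0.2976]), None, 'iou', np.float64(0.914)) (array([ 0.5559, -0.2977]), None, 'iou', np.float64(0.956))
```

Emit:
jog_arm --plan '[[[0.05,0.1,-2.5],[0,0,0],0],[[0,0,-2.5],[0,0,0],0],[[0,0,-2.5],[0,0,0],0],[[0,0,-1.4],[0,0,0],0],[[0,0,-0.6],[0,0,0],0],[[0,0,0],[0,0,0],0],[[0,0,0],[0,0,0],1],[[0,0,0],[0,0,0],1],[[0,0,0],[0,0,0],1],[[0,0,0],[0,0,0],1]]' --newtons 40

```text
time_s: 5.95
tool_pos: [0.5565, -0.2984, 0.0143]
eef_rot: [-0.002, 1.0, -0.0, 0.0]
wrist_force: [-0.8, 0.4, -0.2]
grip_width: 0.665
finger_force: 0.0
```

Emit:
jog_arm --plan '[[[0,0,0],[0,0,0],1],[[0,0,0],[0,0,0],1],[[0,0,0],[0,0,0],1],[[0,0,0],[0,0,0],1],[[0,0,1],[0,0,0],1],[[0,0,3],[0,0,0],1],[[0,0,4],[0,0,0],1],[[0,0,4],[0,0,0],1],[[-0.5,3,3],[0,0,0],1],[[-0.8,4.5,0.5],[0,0,0],1]]'

```text
time_s: 6.95
tool_pos: [0.5455, -0.2271, 0.173]
eef_rot: [0.002, 1.0, -0.003, 0.004]
wrist_force: [1.4, 1.1, -1.9]
grip_width: 0.48
finger_force: 40.0
```

Emit:
jog_arm --plan '[[[-0.6,3,0],[0,0,0],1],[[-0.6,3,0],[0,0,0],1],[[-0.6,3,0],[0,0,0],1],[[-0.6,2,0],[0,0,0],1],[[-0.6,1,0],[0,0,0],1],[[0,0,0],[0,0,0],1],[[0,0,0],[0,0,0],1],[[0,0,0],[0,0,0],1],[[0,0,0],[0,0,0],1],[[0,0,0],[0,0,0],1]]'

```text
time_s: 7.95
tool_pos: [0.5134, -0.1042, 0.1687]
eef_rot: [-0.001, 1.0, -0.0, 0.0]
wrist_force: [-0.3, -0.2, -2.2]
grip_width: 0.476
finger_force: 40.0
```

Run:
```python
from b import *
st(); c=look("wrist",["pin"],"v3")
pinfit(c,(.491,.0375))
d=look("side",["pin"],None); pinfit(d,(.491,.0375))
```

```text
t 7.95 tcp [ 0.5134 -0.1042  0.1687] ydeg 90.11 tilt [ 0. -0. -1.] w 41.9 F [-0.3 -0.2 -2.2] ff 39.99898770824075
pin 0.86 [218. 546.] [0.4919 0.0368 0.097 ]
[[4.824e-01 3.200e-02 1.880e+02]
 [5.022e-01 3.980e-02 1.280e+02]]
pin [0.4904 0.0351] [0.49157028 0.0356665 ] 21.9
pin 0.6 [253. 312.] [0.4897 0.0397 0.097 ]
[[ 0.4809  0.0369 13.    ]
 [ 0.5008  0.0441 14.    ]]
pin [0.4912 0.0406] [0.49071872 0.03988621] 21.6
```

View pics/v3.png

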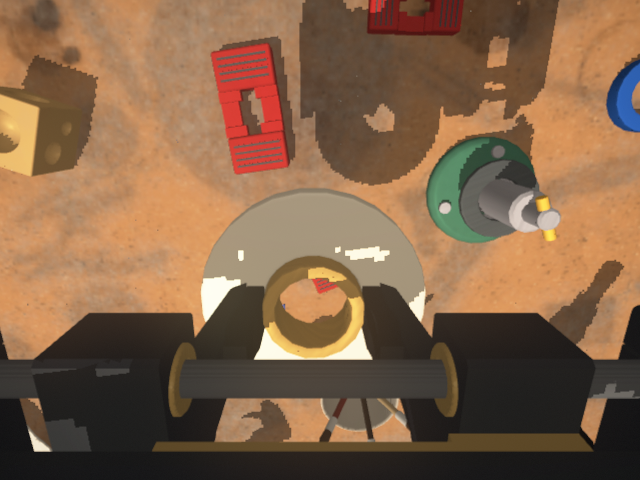

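The view shows the wheel held level by its hub with the bore clear. The stand is at right with the yellow pin ends at (543, 203) and (550, 235). The cap is at (250, 108). Next is a look from above the stand for exact centring.

Emit:
jog_arm --plan '[[[0.4,2,0.8],[0,0,0],1],[[0.4,2,0.8],[0,0,0],1],[[0.4,2,0.8],[0,0,0],1],[[0.4,2,0.6],[0,0,0],1],[[0.4,2,0],[0,0,0],1],[[0.4,2,0],[0,0,0],1],[[0.3,2.1,0],[0,0,0],1],[[0,0,0],[0,0,0],1],[[0,0,0],[0,0,0],1],[[0,0,0],[0,0,0],1]]'

```text
time_s: 9.15
tool_pos: [0.54, 0.0361, 0.1986]
eef_rot: [-0.001, 1.0, -0.001, -0.0]
wrist_force: [-0.2, -0.1, -0.4]
grip_width: 0.48
finger_force: 40.0
```

Run:
```python
from b import *
st(); c=look("wrist",["pin"],"v4")
pinfit(c,(.491,.037))
hsv=cv2.cvtColor(c["img"],cv2.COLOR_BGR2HSV); g=cv2.inRange(hsv,(60,90,30),(95,255,255))
n,l,s,ce=cv2.connectedComponentsWithStats(g); i=1+np.argmax(s[1:,4]); p=np.argwhere(l==i)[:,::-1].astype(np.int32)
m=np.zeros_like(g); cv2.fillConvexPoly(m,cv2.convexHull(p),1); print(s[i],fit(c,m>0,disc(.045,.012),(.491,.037)))
# wheel bore in held frame: predicted px of hub top centre
t=env.get_state()["tool_pos"]; print(pj(c,[t+[0,0,.0077]]), "neck", pj(c,[[.491,.037,.1015]]))
```

```text
t 9.15 tcp [0.54   0.0361 0.1986] ydeg 90.09 tilt [-0.001 -0.001 -1.   ] w 42.2 F [-0.2 -0.1 -0.4] ff 39.99902291223407
pin 0.97 [166. 315.] [0.4911 0.037  0.097 ]
[[4.822e-01 3.230e-02 1.130e+02]
 [5.013e-01 4.000e-02 1.000e+02]]
pin [0.4912 0.0359] [0.49156069 0.03598388] 22.0Traceback (most recent call last):
  File "<stdin>", line 5, in <module>
    return _wrapfunc(a, 'argmax', axis=axis, out=out, **kwds)
    return bound(*args, **kwds)
ValueError: attempt to get argmax of an empty sequence
```

View pics/v4.png

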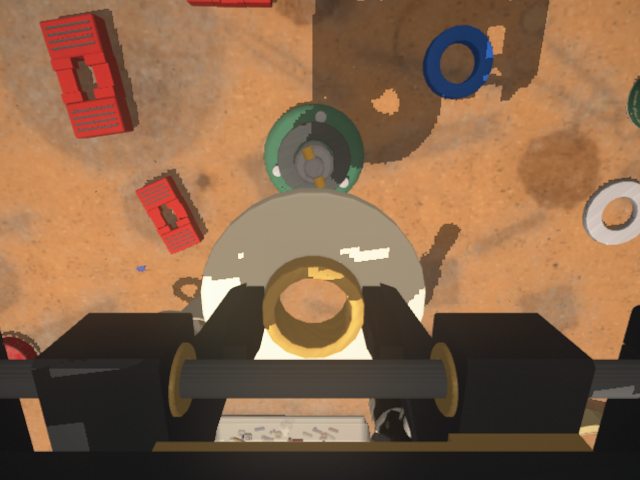

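The pin centre shows at (314, 167), consistent with (0.4916, 0.0364) and a yaw of about 22°. The held hub rim is centred near (313, 306). Quick check of the rim offset relative to the TCP.

Run:
```python
from b import *
c=capture("wrist"); t=env.get_state()["tool_pos"]
hsv=cv2.cvtColor(c["img"],cv2.COLOR_BGR2HSV); b=cv2.inRange(hsv,(12,100,60),(32,255,255)); b[:240]=0;b[360:]=0;b[:,:255]=0;b[:,372:]=0
n,l,s,ce=cv2.connectedComponentsWithStats(b); i=1+np.argmax(s[1:,4]); print(s[i])
for dz in (.0077,):
    u=pj(c,disc(.022,.0,t[2]+dz)[:60]+[t[0],t[1],0]); print(u.min(0),u.max(0))
    u=pj(c,disc(.022,.01,t[2]+dz-.01)+[t[0],t[1],0]); print(u.min(0),u.max(0))
```

```text
[ 262  256  110  102 8466]
[261.59920277 264.21009601] [367.06737785 358.81434103]
[261.59920277 255.73790862] [367.06737785 358.81434103]
```

Emit:
jog_arm --plan '[[[-1.2,0,0],[0,0,0],1],[[-1.2,0,0],[0,0,0],1],[[-1.2,0.05,0],[0,0,0],1],[[-1.2,0,-1],[0,0,0],1],[[0,0,-3],[0,0,0],1],[[0,0,-2.5],[0,0,0],1],[[0,0,-0.5],[0,0,0],1],[[0,0,0],[0,0,0],1],[[0,0,0],[0,0,0],1],[[0,0,0],[0,0,0],1]]'

```text
time_s: 10.3
tool_pos: [0.4932, 0.0382, 0.1298]
eef_rot: [-0.001, 1.0, 0.0, 0.001]
wrist_force: [-0.3, -0.1, -1.6]
grip_width: 0.478
finger_force: 40.0
```

Run:
```python
from b import *
for i in range(3): capture("side"); st()
```

```text
t 10.35 tcp [0.4931 0.0382 0.1298] ydeg 90.17 tilt [ 0.002  0.    -1.   ] w 42.1 F [-0.1 -0.3 -1.3] ff 39.99911184422672
t 10.4 tcp [0.4929 0.0382 0.1296] ydeg 90.18 tilt [ 0.002  0.    -1.   ] w 42.3 F [ 0.8 -0.2 -2.3] ff 39.99904481694102
t 10.45 tcp [0.4928 0.0383 0.1295] ydeg 90.18 tilt [ 0.002  0.    -1.   ] w 42.4 F [-0.3 -0.4 -1.6] ff 39.99903593212366
```

Emit:
jog_arm --plan '[[[-0.12,-0.18,0],[0,0,0],1],[[0,0,0],[0,0,0],1],[[0,0,-1],[0,0,0],1],[[0,0,-1],[0,0,0],1],[[0,0,-1],[0,0,0],1],[[0,0,-1],[0,0,0],1],[[0,0,-1],[0,0,0],1],[[0,0,-1],[0,0,0],1],[[0,0,0],[0,0,0],1],[[0,0,0],[0,0,0],1]]'

```text
time_s: 11.45
tool_pos: [0.4909, 0.0364, 0.0685]
eef_rot: [-0.002, 1.0, -0.0, -0.0]
wrist_force: [0.3, -0.0, -2.9]
grip_width: 0.478
finger_force: 40.0
```

Emit:
jog_arm --plan '[[[0.05,0,-0.7],[0,0,0],1],[[0,0,-0.6],[0,0,0],1],[[0,0,0],[0,0,0],1],[[0,0,0],[0,0,0],0.3],[[0,0,0],[0,0,0],0.2],[[0,0,0],[0,0,0],0.2],[[0,0,2],[0,0,0],0.2],[[0,0,3],[0,0,0],0],[[0,0,4],[0,0,0],0],[[0,0,4],[0,0,0],0]]'

```text
time_s: 12.45
tool_pos: [0.4911, 0.0363, 0.1872]
eef_rot: [-0.002, 1.0, -0.0, -0.0]
wrist_force: [0.6, 0.1, -0.5]
grip_width: 0.998
finger_force: 0.0
```

Emit:
jog_arm --plan '[[[-1,1.6,0],[0,0,0],0],[[-1.1,1.7,0],[0,0,0],0],[[-1.1,1.7,0],[0,0,0],0],[[-1.1,1.7,0],[0,0,0],0],[[-1.1,1.7,-1],[0,0,0],0],[[-1,1.6,-2],[0,0,0],0],[[-0.9,1.6,-2],[0,0,0],0],[[0,0,-1],[0,0,0],0],[[0,0,0],[0,0,0],0],[[0,0,0],[0,0,0],0]]'

```text
time_s: 13.45
tool_pos: [0.4193, 0.1514, 0.1261]
eef_rot: [-0.001, 1.0, -0.0, 0.0]
wrist_force: [0.4, -0.4, -0.1]
grip_width: 0.995
finger_force: 0.0
```

```bash
cat >> b.py <<'E'
def ring(c,lo,hi,xy,z,r,h,win=120):
    hsv=cv2.cvtColor(c["img"],cv2.COLOR_BGR2HSV); m=cv2.inRange(hsv,lo,hi); u=pj(c,[[*xy,z]])[0].astype(int)
    w=np.zeros_like(m); w[max(0,u[1]-win):u[1]+win,max(0,u[0]-win):u[0]+win]=1; m=(m>0).astype(np.uint8)*w
    n,l,s,ce=cv2.connectedComponentsWithStats(m); i=1+np.argmax(s[1:,4]); p=np.argwhere(l==i)[:,::-1].astype(np.int32)
    k=np.zeros_like(m); cv2.fillConvexPoly(k,cv2.convexHull(p),1); print(s[i]); return fit(c,k>0,disc(r,h),xy)
E
python3 - <<'E'
from b import *
st(); c=look("wrist",["spacer_mid"],"w5"); print(np.round(env.get_state()["qpos"],2))
print(ring(c,(100,120,40),(130,255,255),(.4177,.1518),.006,.028,.012))
print(fit(c,best(c,"spacer_mid",(.4177,.1518),.006),disc(.028,.012),(.4177,.1518)))
d=capture("side"); cv2.imwrite("pics/s5.png",cv2.resize(d["img"][180:360,220:420],None,fx=3,fy=3,interpolation=2))
E
```

```text
t 13.45 tcp [0.4193 0.1514 0.1261] ydeg 90.09 tilt [ 0.001 -0.    -1.   ] w 87.6 F [ 0.4 -0.4 -0.1] ff 0.0
[-0.41  0.68 -0.06  2.2   0.14  0.27  0.98]
[ 282  190   75   72 2686]
(array([0.4168, 0.1557]), None, 'iou', np.float64(0.912))
(array([0.4155, 0.1554]), None, 'iou', np.float64(0.681))
```

View pics/s5.png

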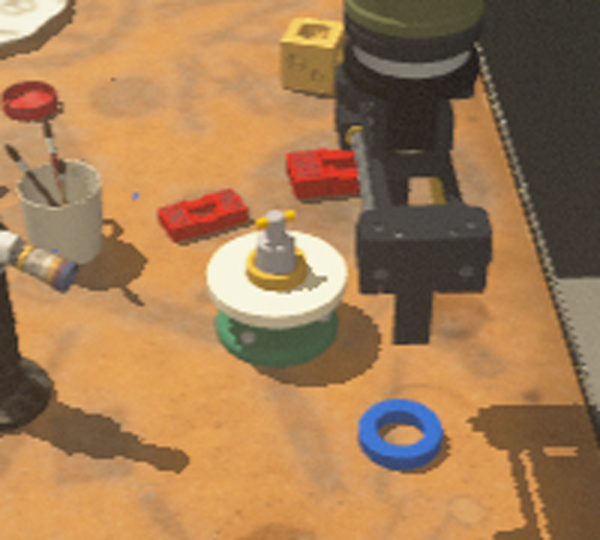

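The view shows the wheel flat on the follower, hub up with the shaft through it, and the blue spacer at crop (400, 435). Now grasp the spacer.

Emit:
jog_arm --plan '[[[-0.25,0.45,-3],[0,0,0],0],[[0,0,-3.5],[0,0,0],0],[[0,0,-3],[0,0,0],0],[[0,0,-2],[0,0,0],0],[[0,0,-0.6],[0,0,0],0],[[0,0,0],[0,0,0],0.2],[[0,0,0],[0,0,0],1],[[0,0,0],[0,0,0],1],[[0,0,0],[0,0,0],1],[[0,0,0],[0,0,0],1]]'

```text
time_s: 14.65
tool_pos: [0.4202, 0.1578, 0.0238]
eef_rot: [-0.002, 1.0, -0.003, -0.005]
wrist_force: [-0.8, -0.3, -0.2]
grip_width: 0.57
finger_force: 0.0
```

Emit:
jog_arm --plan '[[[0,0,0],[0,0,0],1],[[0,0,0],[0,0,0],1],[[0,0,0.5],[0,0,0],1],[[0,0,3],[0,0,0],1],[[0,0,4],[0,0,0],1],[[0,0,4],[0,0,0],1],[[0,0,1.5],[0,0,0],1],[[0,0,0],[0,0,0],1],[[0,0,0],[0,0,0],1],[[0,0,0],[0,0,0],1]]'

```text
time_s: 15.65
tool_pos: [0.4194, 0.1573, 0.1525]
eef_rot: [-0.002, 1.0, -0.003, -0.006]
wrist_force: [0.5, 0.9, -0.3]
grip_width: 0.005
finger_force: 0.0
```

```bash
cat >> b.py <<'E'
def held(c,lo,hi,r,h,under):
    # offset of a held disc centre from TCP; under = TCP height above underside
    t=np.array(env.get_state()["tool_pos"]); hsv=cv2.cvtColor(c["img"],cv2.COLOR_BGR2HSV); m=(cv2.inRange(hsv,lo,hi)>0).astype(np.uint8)
    P=disc(r,h,t[2]-under)+[t[0],t[1],0]; u=pj(c,P); a,b=u.min(0).astype(int)-25,u.max(0).astype(int)+25
    w=np.zeros_like(m); w[a[1]:b[1],a[0]:b[0]]=1; ys,xs=np.nonzero(cv2.morphologyEx(m*w,cv2.MORPH_OPEN,np.ones((3,3))))
    print("held obs",xs.min(),xs.max(),ys.min(),ys.max(),"pred",u.min(0).round(1),u.max(0).round(1),"px/mm",np.ptp(u[:,0])/(2000*r))
E
python3 - <<'E'
from b import *
st(); c=capture("wrist"); cv2.imwrite("pics/w6.png",c["img"])
held(c,(100,120,40),(130,255,255),.028,.012,.004)
pinfit(c,(.4916,.0364))
E
```

```text
t 15.65 tcp [0.4194 0.1573 0.1525] ydeg 90.21 tilt [-0.012 -0.007 -1.   ] w 0.4 F [ 0.5  0.9 -0.3] ff 0.0
held obs 279 346 215 251 pred [246.9 240.6] [381.3 370.8] px/mm 2.4010869882474575
[[4.818e-01 3.290e-02 1.320e+02]]
pin [0.4813 0.0331] [0.47707185 0.03368152] -22.8
```

Run:
```python
from b import *
print(np.round(env.get_state()["qpos"],3)); c=capture("wrist")
print(ring(c,(100,120,40),(130,255,255),(.4168,.1557),.006,.028,.012))
```

```text
[-0.183  0.655 -0.44   2.148  0.601  0.475  0.483]
[ 279  186   68   66 2237]
(array([0.4167, 0.1556]), None, 'iou', np.float64(0.912))
```

Emit:
jog_arm --plan '[[[0,0,-2],[0.006,-0.012,0],0],[[0,0,-2],[0,0,0],0],[[0,0,-2],[0,0,0],0],[[0,0,-2],[0,0,0],0],[[0,0,-2],[0,0,0],0],[[0,0,-1],[0,0,0],0],[[0,0,-1],[0,0,0],0],[[0,0,-1],[0,0,0],0],[[0,0,0],[0,0,0],0],[[0,0,0],[0,0,0],0]]'

```text
time_s: 16.75
tool_pos: [0.4205, 0.158, 0.0255]
eef_rot: [-0.002, 1.0, -0.001, -0.0]
wrist_force: [-0.2, 0.7, 0.2]
grip_width: 0.884
finger_force: 0.0
```

Run:
```python
from b import *
st();print(np.round(env.get_state()["qpos"],3))
```

```text
t 16.75 tcp [0.4205 0.158  0.0255] ydeg 90.23 tilt [-0.001 -0.001 -1.   ] w 77.8 F [-0.2  0.7  0.2] ff 0.0
[-0.432  0.9   -0.05   2.224  1.104  0.044  0.009]
```

At z = 0.025 joint 6 sits at its lower limit. Tilting the tool about the closing axis (y), tips toward the base, frees it while the pads stay parallel to the ring.

Emit:
jog_arm --plan '[[[-0.1,0,0.5],[0,0.03,0],0],[[-0.1,0,0.5],[0,0.03,0],0],[[-0.1,0,0],[0,0.03,0],0],[[-0.1,-0.1,0],[0,0.03,0],0],[[0,-0.1,0],[0,0.03,0],0],[[0,0,0],[0,0.03,0],0],[[0,0,-1],[0,0.02,0],0],[[0,0,-1],[0,0,0],0],[[0,0,0],[0,0,0],0],[[0,0,0],[0,0,0],0]]'

```text
time_s: 17.75
tool_pos: [0.4161, 0.156, 0.0157]
eef_rot: [-0.002, 0.995, -0.0, -0.1]
wrist_force: [-0.8, 0.2, 0.2]
grip_width: 1.002
finger_force: 0.0
```

Run:
```python
from b import *
st();print(np.round(env.get_state()["qpos"],3))
c=capture("wrist")
print(ring(c,(100,120,40),(130,255,255),(.4167,.1556),.006,.028,.012))
cv2.imwrite("pics/w7.png",c["img"])
```

```text
t 17.75 tcp [0.4161 0.156  0.0157] ydeg 90.26 tilt [-0.2   -0.001 -0.98 ] w 88.2 F [-0.8  0.2  0.2] ff 0.0
[-0.073  1.001 -0.558  2.042  0.823  0.527  0.345]
[ 253  240  122  120 7822]
(array([0.4154, 0.1555]), None, 'iou', np.float64(0.937))
```

Emit:
jog_arm --plan '[[[0,0,-0.6],[0,0,0],0.1],[[0,0,-0.4],[0,0,0],0.2],[[0,0,0],[0,0,0],1],[[0,0,0],[0,0,0],1],[[0,0,0],[0,0,0],1],[[0,0,0],[0,0,0],1],[[0,0,0],[0,0,0],1],[[0,0,0.5],[0,0,0],1],[[0,0,2],[0,0,0],1],[[0,0,3],[0,0,0],1]]'

```text
time_s: 18.8
tool_pos: [0.4161, 0.1556, 0.061]
eef_rot: [-0.002, 0.995, -0.001, -0.101]
wrist_force: [0.5, -0.3, -0.2]
grip_width: 0.616
finger_force: 40.0
```

Emit:
jog_arm --plan '[[[0,0,4],[0,0,0],1],[[0,0,3],[0,0,0],1],[[1,-2,1],[0,0,0],1],[[1.5,-2.4,0],[0,0,0],1],[[1.5,-2.4,0],[0,0,0],1],[[1.5,-2.4,0],[0,0,0],1],[[1.2,-1.6,0],[0,0,0],1],[[0.8,-1.1,0],[0,0,0],1],[[0,0,0],[0,0,0],1],[[0,0,0],[0,0,0],1]]'

```text
time_s: 19.8
tool_pos: [0.4914, 0.038, 0.1412]
eef_rot: [-0.002, 0.995, 0.0, -0.1]
wrist_force: [1.1, 0.3, -0.6]
grip_width: 0.612
finger_force: 40.0
```

Run:
```python
from b import *
st(); c=capture("wrist"); cv2.imwrite("pics/w8.png",c["img"])
held(c,(100,120,40),(130,255,255),.028,.012,.006)
```

```text
t 19.8 tcp [0.4914 0.038  0.1412] ydeg 90.24 tilt [-0.199  0.    -0.98 ] w 53.9 F [ 1.1  0.3 -0.6] ff 39.999789046123624
held obs 276 369 308 358 pred [248.4 239.5] [381.4 372.3] px/mm 2.3748801176325154
```

Run:
```python
from b import *
c=capture("wrist")
for v in (10,20,30): held(c,(95,60,v),(135,255,255),.028,.012,.006)
t=np.array(env.get_state()["tool_pos"])
u=pj(c,disc(.016,0,t[2]+.006)[:60]+[t[0],t[1],0]); print("bore top",u.min(0),u.max(0))
col=c["img"][230:360,300:330:14].astype(int); print(np.c_[np.arange(230,360,4),col[::4,0],col[::4,1]].tolist())
```

```text
held obs 249 376 241 359 pred [247.7 239.8] [380.6 372.6] px/mm 2.3737115264392687
held obs 249 376 241 359 pred [247.7 239.8] [380.6 372.6] px/mm 2.3737115264392687
held obs 249 376 241 359 pred [247.7 239.8] [380.6 372.6] px/mm 2.3737115264392687
bore top [276.15734751 271.34430271] [352.10129739 345.51622639]
[[230, 240, 253, 254, 140, 168, 184], [234, 222, 245, 251, 138, 165, 182], [238, 83, 102, 116, 79, 83, 89], [242, 110, 89, 85, 115, 88, 82], [246, 121, 94, 88, 120, 91, 83], [250, 120, 94, 89, 119, 91, 84], [254, 119, 94, 89, 118, 92, 85], [258, 119, 94, 88, 118, 91, 85], [262, 118, 94, 88, 117, 91, 85], [266, 117, 93, 88, 113, 90, 85], [270, 75, 111, 135, 91, 103, 113], [274, 68, 124, 160, 101, 113, 123], [278, 108, 120, 131, 117, 128, 138], [282, 111, 123, 134, 118, 129, 139], [286, 117, 129, 139, 117, 129, 139], [290, 149, 162, 174, 117, 129, 139], [294, 210, 221, 231, 114, 126, 136], [298, 150, 219, 246, 103, 230, 254], [302, 211, 248, 254, 103, 231, 254], [306, 241, 253, 254, 102, 230, 254], [310, 241, 253, 254, 240, 253, 254], [314, 241, 253, 254, 240, 253, 254], [318, 242, 253, 254, 240, 253, 254], [322, 242, 253, 254, 240, 253, 254], [326, 242, 253, 254, 240, 253, 254], [330, 242, 253, 254, 240, 253, 254], [334, 91, 79, 79, 148, 156, 157], [338, 93, 79, 78, 93, 80, 80], [342, 188, 119, 89, 110, 85, 78], [346, 206, 130, 92, 203, 127, 92], [350, 208, 130, 91, 207, 130, 92], [354, 210, 130, 91, 207, 128, 90], [358, 197, 124, 88, 193, 122, 87]]
```

Emit:
jog_arm --plan '[[[0,-0.16,0],[0,0,0],1],[[0,0,-1],[0,0,0],1],[[0,0,-1],[0,0,0],1],[[0,0,-1],[0,0,0],1],[[0,0,-1],[0,0,0],1],[[0,0,-1],[0,0,0],1],[[0,0,-1],[0,0,0],1],[[0,0,-0.5],[0,0,0],1],[[0,0,0],[0,0,0],1],[[0,0,0],[0,0,0],1]]'

```text
time_s: 20.9
tool_pos: [0.492, 0.0355, 0.076]
eef_rot: [-0.002, 0.995, -0.0, -0.1]
wrist_force: [0.4, 0.3, -1.8]
grip_width: 0.613
finger_force: 40.0
```

Emit:
jog_arm --plan '[[[0,0.05,-0.5],[0,0,0],1],[[0,0,-0.2],[0,0,0],1],[[0,0,0],[0,0,0],1],[[0,0,0],[0,0,0],0.2],[[0,0,0],[0,0,0],0],[[0,0,0],[0,0,0],0],[[0,0,2],[0,0,0],0],[[0,0,3],[0,0,0],0],[[0,0,4],[0,-0.03,0],0],[[0,1,4],[0,-0.03,0],0]]'

```text
time_s: 21.9
tool_pos: [0.4918, 0.0446, 0.1999]
eef_rot: [-0.001, 0.998, -0.001, -0.07]
wrist_force: [0.3, 0.4, -0.8]
grip_width: 1.0
finger_force: 0.0
```

Emit:
jog_arm --plan '[[[0.6,3.5,0],[0,-0.03,0],0],[[0.6,3.7,0],[0,-0.03,0],0],[[0.6,3.7,0],[0,-0.03,0],0],[[0.6,3.7,-1],[0,-0.03,0],0],[[0.6,3.7,-1],[0,-0.02,0],0],[[0.6,3.6,-1],[0,0,0],0],[[0.6,3.2,-1],[0,0,0],0],[[0.6,2,-1],[0,0,0],0],[[0,0.3,-1],[0,0,0],0],[[0,0,0],[0,0,0],0]]'

```text
time_s: 22.9
tool_pos: [0.5389, 0.3189, 0.1374]
eef_rot: [-0.002, 1.0, -0.001, -0.001]
wrist_force: [-0.5, -0.7, 0.1]
grip_width: 1.0
finger_force: 0.0
```

Run:
```python
from b import *
st();print(np.round(env.get_state()["qpos"],2))
c=look("wrist",["washer_mid"],"w9")
print(ring(c,(0,0,120),(180,60,255),(.5469,.3205),.0035,.031,.007,70))
d=capture("side"); cv2.imwrite("pics/s9.png",cv2.resize(d["img"][230:430,230:400],None,fx=3,fy=3,interpolation=2))
```

```text
t 22.9 tcp [0.5389 0.3189 0.1374] ydeg 90.25 tilt [-0.002 -0.003 -1.   ] w 88.0 F [-0.5 -0.7  0.1] ff 0.0
[-0.25  0.9  -0.68  1.63  0.69  0.87  0.36]
[ 280  194   78   75 3334]
(array([0.5436, 0.3224]), None, 'iou', np.float64(0.944))
```

View pics/s9.png

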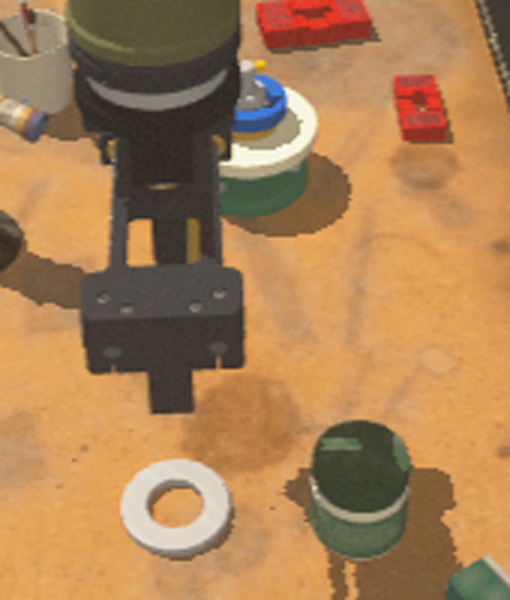

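The crop shows the blue spacer seated on the hub round the shaft. The washer is at crop (176, 507), well clear of the jar. Descend on the washer.

Emit:
jog_arm --plan '[[[0.4,0.3,-3],[0,0,0],0],[[0.07,0.05,-3],[0,0,0],0],[[0,0,-3],[0,0,0],0],[[0,0,-2],[0,0,0],0],[[0,0,-1],[0,0,0],0],[[0,0,-0.7],[0,0,0],0],[[0,0,0],[0,0,0],0],[[0,0,0],[0,0,0],0],[[0,0,0],[0,0,0],0],[[0,0,0],[0,0,0],0]]'

```text
time_s: 24.05
tool_pos: [0.5452, 0.3238, 0.0129]
eef_rot: [-0.002, 1.0, 0.0, 0.001]
wrist_force: [0.2, -0.5, -0.1]
grip_width: 1.001
finger_force: 0.0
```

Run:
```python
from b import *
st(); c=capture("wrist"); cv2.imwrite("pics/w10.png",c["img"])
print(ring(c,(0,0,120),(180,60,255),(.5436,.3224),.0035,.031,.007,120))
```

```text
t 24.05 tcp [0.5452 0.3238 0.0129] ydeg 90.19 tilt [ 0.001  0.001 -1.   ] w 88.1 F [ 0.2 -0.5 -0.1] ff 0.0
[ 244  231  135  123 9769]
(array([0.5451, 0.3222]), None, 'iou', np.float64(0.941))
```

Emit:
jog_arm --plan '[[[-0.07,-0.15,-0.6],[0,0,0],0.1],[[0,0,-0.4],[0,0,0],0.2],[[0,0,0],[0,0,0],1],[[0,0,0],[0,0,0],1],[[0,0,0],[0,0,0],1],[[0,0,0],[0,0,0],1],[[0,0,0],[0,0,0],1],[[0,0,0.5],[0,0,0],1],[[0,0,2],[0,0,0],1],[[0,0,3],[0,0,0],1]]'

```text
time_s: 25.1
tool_pos: [0.5432, 0.3213, 0.0575]
eef_rot: [-0.002, 1.0, -0.001, -0.001]
wrist_force: [0.2, 0.7, -1.3]
grip_width: 0.683
finger_force: 40.0
```

Emit:
jog_arm --plan '[[[0,0,4],[0,0,0],1],[[-0.5,-2,4],[0,0,0],1],[[-0.8,-4,0.5],[0,0,0],1],[[-0.8,-4.2,0],[0,0,0],1],[[-0.8,-4.5,0],[0,0,0],1],[[-0.8,-4.5,0],[0,0,0],1],[[-0.8,-4.5,0],[0,0,0],1],[[-0.7,-3,0],[0,0,0],1],[[0,-1.8,0],[0,0,0],1],[[0,0,0],[0,0,0],1]]'

```text
time_s: 26.1
tool_pos: [0.492, 0.0333, 0.1431]
eef_rot: [0.001, 1.0, -0.002, 0.0]
wrist_force: [1.2, 0.5, -1.3]
grip_width: 0.687
finger_force: 40.0
```

Run:
```python
from b import *
c=capture("wrist"); st(); cv2.imwrite("pics/w11.png",c["img"])
held(c,(0,0,60),(180,60,255),.031,.007,.0025)
t=np.array(env.get_state()["tool_pos"]); u=pj(c,disc(.016,0,t[2]+.0045)[:60]+[t[0],t[1],0]); print("bore top",u.min(0),u.max(0))
print([(r,*map(int,c["img"][r,300])) for r in range(225,290,3)])
```

```text
t 26.15 tcp [0.4925 0.0361 0.1432] ydeg 90.06 tilt [ 0.002 -0.001 -1.   ] w 60.1 F [ 0.3  0.4 -1.1] ff 39.99913193285465
held obs 222 416 211 396 pred [247.5 236.5] [393.3 372.7] px/mm 2.3512672955978706
bore top [282.7614542  276.10623763] [357.94625233 343.60978221]
[(225, 190, 120, 90), (228, 188, 119, 89), (231, 104, 90, 90), (234, 87, 95, 105), (237, 87, 96, 105), (240, 86, 95, 104), (243, 95, 104, 113), (246, 107, 115, 124), (249, 104, 112, 121), (252, 103, 111, 121), (255, 102, 112, 121), (258, 104, 111, 121), (261, 104, 113, 122), (264, 177, 188, 202), (267, 193, 203, 219), (270, 193, 204, 219), (273, 177, 188, 201), (276, 102, 110, 120), (279, 193, 123, 91), (282, 195, 124, 91), (285, 194, 123, 90), (288, 229, 249, 252)]
```

Run:
```python
from b import *
c=capture("wrist"); st(); cv2.imwrite("pics/w12.png",c["img"])
t=np.array(env.get_state()["tool_pos"])
for nm,r,z in(("outer top",.031,.0045),("outer bot",.031,-.0025),("bore top",.016,.0045),("bore bot",.016,-.0025)):
    u=pj(c,disc(r,0,t[2]+z)[:60]+[t[0],t[1],0]); print(nm,u.min(0).round(1),u.max(0).round(1))
cc=int(pj(c,[t])[0][0]); print(cc,[(r,*map(int,c["img"][r,cc])) for r in range(222,356,2)])
```

```text
t 26.2 tcp [0.4927 0.0378 0.1432] ydeg 90.19 tilt [ 0.003  0.001 -1.   ] w 60.4 F [ 0.1  0.9 -0.3] ff 39.99916230328381
outer top [245.1 240.8] [390.8 371.9]
outer bot [247.8 235.8] [387.6 362.3]
bore top [280.3 275.4] [355.5 342.8]
bore bot [281.7 269. ] [353.8 334.2]
317 [(222, 101, 75, 69), (224, 88, 90, 96), (226, 87, 94, 102), (228, 87, 95, 103), (230, 87, 95, 104), (232, 89, 97, 105), (234, 103, 110, 119), (236, 102, 110, 119), (238, 105, 112, 122), (240, 87, 94, 103), (242, 89, 96, 105), (244, 103, 111, 119), (246, 108, 115, 124), (248, 103, 111, 119), (250, 102, 110, 119), (252, 102, 110, 118), (254, 102, 111, 119), (256, 101, 109, 118), (258, 102, 109, 118), (260, 102, 110, 119), (262, 103, 110, 120), (264, 146, 155, 167), (266, 198, 210, 222), (268, 199, 211, 223), (270, 197, 209, 221), (272, 195, 206, 220), (274, 167, 177, 190), (276, 99, 107, 116), (278, 73, 109, 135), (280, 93, 218, 252), (282, 92, 216, 252), (284, 90, 210, 250), (286, 94, 199, 245), (288, 149, 172, 209), (290, 225, 248, 252), (292, 226, 248, 252), (294, 226, 248, 252), (296, 226, 248, 252), (298, 226, 248, 252), (300, 226, 248, 252), (302, 226, 248, 252), (304, 225, 247, 252), (306, 146, 189, 226), (308, 108, 150, 201), (310, 103, 146, 199), (312, 99, 142, 193), (314, 101, 143, 194), (316, 100, 144, 198), (318, 100, 146, 202), (320, 101, 146, 202), (322, 99, 145, 200), (324, 101, 146, 200), (326, 102, 146, 201), (328, 102, 146, 201), (330, 97, 144, 201), (332, 98, 146, 203), (334, 97, 144, 203), (336, 96, 144, 202), (338, 83, 97, 113), (340, 85, 92, 101), (342, 88, 95, 104), (344, 92, 99, 108), (346, 179, 187, 202), (348, 189, 199, 214), (350, 193, 202, 218), (352, 192, 204, 218), (354, 191, 201, 216)]
```

View pics/w12.png

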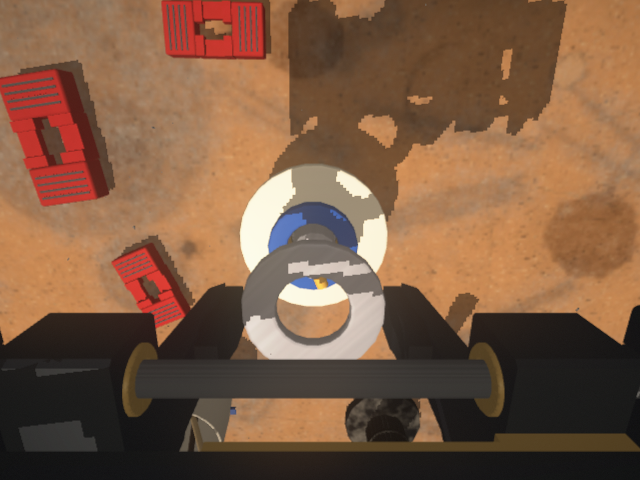

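The view shows the washer held level above the blue spacer on the white wheel. Its bore is centred at about (313, 310), close to prediction. The big cap is at left (52, 138). I'll centre, lower to just above the shaft, then check.

Emit:
jog_arm --plan '[[[-0.2,-0.15,0],[0,0,0],1],[[0,0,-1],[0,0,0],1],[[0,0,-1],[0,0,0],1],[[0,0,-0.8],[0,0,0],1],[[0,0,0],[0,0,0],1],[[0,0,0],[0,0,0],1],[[0,0,0],[0,0,0],1],[[0,0,0],[0,0,0],1],[[0,0,0],[0,0,0],1],[[0,0,0],[0,0,0],1]]'

```text
time_s: 27.2
tool_pos: [0.4901, 0.0354, 0.1142]
eef_rot: [-0.002, 1.0, -0.0, 0.0]
wrist_force: [-0.6, 0.8, -1.4]
grip_width: 0.687
finger_force: 40.0
```

Emit:
jog_arm --plan '[[[0.06,0.08,0],[0,0,0],1],[[0,0,-0.8],[0,0,0],1],[[0,0,-0.8],[0,0,0],1],[[0,0,-0.8],[0,0,0],1],[[0,0,-0.8],[0,0,0],1],[[0,0,-0.4],[0,0,0],1],[[0,0,0],[0,0,0],1],[[0,0,0],[0,0,0],1],[[0,0,0],[0,0,0],1],[[0,0,0],[0,0,0],1]]'

```text
time_s: 28.2
tool_pos: [0.4908, 0.0362, 0.0783]
eef_rot: [-0.002, 1.0, -0.0, 0.0]
wrist_force: [0.1, 0.1, -1.0]
grip_width: 0.683
finger_force: 40.0
```

Emit:
jog_arm --plan '[[[0,0,-0.15],[0,0,0],1],[[0,0,0],[0,0,0],1],[[0,0,0],[0,0,0],0.1],[[0,0,0],[0,0,0],0],[[0,0,0],[0,0,0],0],[[0,0,1],[0,0,0],0],[[0,0,3],[0,0,0],0],[[0,0,4],[0,0,0.035],0],[[0,-1,2],[0,0,0.035],0],[[-1,-3,0],[0,0,0.035],0]]'

```text
time_s: 29.2
tool_pos: [0.4839, -0.0003, 0.1805]
eef_rot: [-0.057, 0.998, 0.002, 0.005]
wrist_force: [0.6, -0.8, -0.4]
grip_width: 0.999
finger_force: 0.0
```

Emit:
jog_arm --plan '[[[-0.8,-3,0],[0,0,0.04],0],[[-0.8,-3,0],[-0.003,0.02,0],0],[[-0.8,-3,0],[-0.003,0.02,0],0],[[-0.8,-3,-1],[-0.003,0.02,0],0],[[-0.8,-2,-2],[-0.003,0.02,0],0],[[-0.8,-0.8,-2],[-0.003,0.02,0],0],[[0,0,-1],[-0.003,0.02,0],0],[[0,0,0],[0,0,0],0],[[0,0,0],[0,0,0],0],[[0,0,0],[0,0,0],0]]'

```text
time_s: 30.2
tool_pos: [0.4335, -0.1508, 0.1174]
eef_rot: [-0.075, 0.995, -0.005, -0.059]
wrist_force: [0.5, 0.0, 0.1]
grip_width: 1.003
finger_force: 0.0
```

```bash
cat >> b.py <<'E'
def capfit(c,xy,yaw,win=150,z=.01):
    hsv=cv2.cvtColor(c["img"],cv2.COLOR_BGR2HSV); m=(cv2.inRange(hsv,(0,130,40),(8,255,255))|cv2.inRange(hsv,(172,130,40),(180,255,255))>0).astype(np.uint8)
    u=pj(c,[[*xy,z]])[0].astype(int); w=np.zeros_like(m); w[max(0,u[1]-win):u[1]+win,max(0,u[0]-win):u[0]+win]=1
    n,l,s,ce=cv2.connectedComponentsWithStats(cv2.morphologyEx(m*w,cv2.MORPH_CLOSE,np.ones((5,5)))); i=1+np.argmax(s[1:,4]); p=np.argwhere(l==i)[:,::-1].astype(np.int32)
    k=np.zeros_like(m); cv2.fillConvexPoly(k,cv2.convexHull(p),1); print(s[i]); return fit(c,k>0,box(.09,.044,.019),xy,yaw)
E
python3 - <<'E'
from b import *
st();print(np.round(env.get_state()["qpos"],2))
c=look("wrist",["cap_mid"],"w13"); print(capfit(c,(.4289,-.1526),.15))
d=capture("side"); 
a=cv2.resize(c["img"],(533,400)); b=cv2.resize(d["img"][200:330,240:420],None,fx=2.96,fy=2.96,interpolation=2)
b=b[:380,:533]; cv2.imwrite("pics/v13.png",cv2.resize(np.hstack([cv2.resize(a,(400,300)),cv2.resize(b,(400,300))]),(800,300)))
E
```

```text
t 30.2 tcp [ 0.4335 -0.1508  0.1174] ydeg 98.6 tilt [-0.117 -0.018 -0.993] w 88.3 F [0.5 0.  0.1] ff 0.0
[ 0.63  0.82 -0.72  2.05  0.84  0.74  1.06]
cap_mid 0.9 [399. 361.] [ 0.5442 -0.0965  0.0095]
cap_mid 0.8 [173. 502.] [ 0.3582 -0.0295  0.0095]
cap_mid 0.57 [246. 308.] [ 0.4301 -0.1551  0.0095]
[ 281  182   65  128 7257]
(array([ 0.4286, -0.1521]), np.float64(8.4), 'iou', np.float64(0.981))
```

View pics/v13.png

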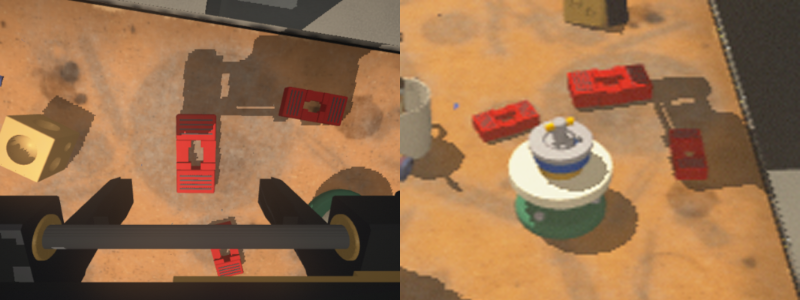

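The left panel shows the big cap between the open fingers, aligned with them. The right panel shows wheel, spacer and washer stacked flat with the pin above. Descend on the cap.

Emit:
jog_arm --plan '[[[-0.4,-0.1,-2],[0,0,0],0],[[-0.07,-0.03,-2],[0,0,0],0],[[0,0,-2],[0,0,0],0],[[0,0,-2],[0,0,0],0],[[0,0,-1.5],[0,0,0],0],[[0,0,-1],[0,0,0],0],[[0,0,0],[0,0,0],0],[[0,0,0],[0,0,0],0],[[0,0,0],[0,0,0],0],[[0,0,0],[0,0,0],0]]'

```text
time_s: 31.35
tool_pos: [0.4283, -0.1532, 0.0121]
eef_rot: [-0.074, 0.995, -0.005, -0.06]
wrist_force: [-0.3, -0.5, 0.5]
grip_width: 0.999
finger_force: 0.0
```

Run:
```python
from b import *
st();print(np.round(env.get_state()["qpos"],2))
c=capture("wrist"); print(capfit(c,(.4286,-.1521),.15))
```

```text
t 31.35 tcp [ 0.4283 -0.1532  0.0121] ydeg 98.5 tilt [-0.118 -0.019 -0.993] w 87.9 F [-0.3 -0.5  0.5] ff 0.0
[ 0.53  0.99 -0.54  2.09  1.12  0.54  0.83]
[  263   202   110   158 14841]
(array([ 0.4291, -0.1518]), np.float64(8.4), 'iou', np.float64(0.887))
```

Emit:
jog_arm --plan '[[[0.04,0.1,-0.4],[0,0,0],0.1],[[0,0,-0.25],[0,0,0],0.2],[[0,0,0],[0,0,0],1],[[0,0,0],[0,0,0],1],[[0,0,0],[0,0,0],1],[[0,0,0],[0,0,0],1],[[0,0,0],[0,0,0],1],[[0,0,0],[0,0,0],1],[[0,0,0],[0,0,0],1],[[0,0,0],[0,0,0],1]]' --newtons 60

```text
time_s: 32.4
tool_pos: [0.4283, -0.152, 0.005]
eef_rot: [-0.074, 0.995, -0.005, -0.06]
wrist_force: [0.0, -0.4, -0.1]
grip_width: 0.494
finger_force: 60.1
```

Emit:
jog_arm --plan '[[[0,0,1],[0,0,0],1],[[0,0,3],[0,0,0],1],[[0,0,3],[0,0,0],1],[[0,0,3],[0,0,0],1],[[0,0,3],[0,0,0.03],1],[[0.5,2,1],[0,0,0.04],1],[[1,3,0],[0,0,0.04],1],[[1,3,0],[0,0,0.04],1],[[1,3,0],[0,0,0.04],1],[[1,3,0],[0,0,0.04],1]]'

```text
time_s: 33.4
tool_pos: [0.4732, -0.0112, 0.1456]
eef_rot: [-0.189, 0.98, -0.012, -0.06]
wrist_force: [0.0, -0.8, -1.9]
grip_width: 0.493
finger_force: 60.1
```

Run:
```python
from b import *
st();print(np.round(env.get_state()["qpos"],2)); c=capture("wrist"); cv2.imwrite("pics/w14.png",c["img"]); st(); pinfit(c,(.4916,.0364))
```

```text
t 33.4 tcp [ 0.4732 -0.0112  0.1456] ydeg 111.78 tilt [-0.112 -0.046 -0.993] w 43.4 F [ 0.  -0.8 -1.9] ff 60.05830283412024
[ 0.37  0.81 -0.8   1.98  0.78  0.85  1.05]
t 33.45 tcp [ 0.4757 -0.0037  0.1464] ydeg 112.24 tilt [-0.107 -0.038 -0.994] w 42.8 F [ 2.3  4.7 -1.5] ff 60.060953074189456
[]
pin [0.5054 0.0386] [0.50535092 0.03863334] 0.0
```

Emit:
jog_arm --plan '[[[0.7,1.9,0],[0,0,0],1],[[0.7,1.6,-0.5],[0,0,0],1],[[0.1,0.4,-0.5],[0,0,0],1],[[0,0,-0.5],[0,0,0],1],[[0,0,-0.5],[0,0,0],1],[[0,0,0],[0,0,0],1],[[0,0,0],[0,0,0],1],[[0,0,0],[0,0,0],1],[[0,0,0],[0,0,0],1],[[0,0,0],[0,0,0],1]]'

```text
time_s: 34.45
tool_pos: [0.4884, 0.0268, 0.1251]
eef_rot: [-0.188, 0.98, -0.012, -0.059]
wrist_force: [1.1, -0.6, -1.1]
grip_width: 0.485
finger_force: 60.1
```

Run:
```python
from b import *
st(); c=capture("wrist"); cv2.imwrite("pics/w15.png",c["img"]); st()
t=np.array(env.get_state()["tool_pos"]); R=Q.from_euler("z",22,degrees=True).as_matrix()
P=box(.09,.044,.019,-.005)@R.T+t; u=pj(c,P); print(u.round(1).tolist())
hsv=cv2.cvtColor(c["img"],cv2.COLOR_BGR2HSV); m=(cv2.inRange(hsv,(0,120,30),(8,255,255))|cv2.inRange(hsv,(172,120,30),(180,255,255))>0).astype(np.uint8)
n,l,s,ce=cv2.connectedComponentsWithStats(m)
for i in range(1,n):
    if s[i,4]>300: print(s[i])
ys,xs=np.nonzero(l==1+np.argmax(s[1:,4])); print("hull top", cv2.approxPolyDP(cv2.convexHull(np.c_[xs,ys].astype(np.int32)),4,True)[:,0].tolist())
pinfit(c,(.4916,.0364))
```

```text
t 34.45 tcp [0.4884 0.0268 0.1251] ydeg 111.68 tilt [-0.112 -0.045 -0.993] w 42.7 F [ 1.1 -0.6 -1.1] ff 60.05894752567201
t 34.5 tcp [0.4884 0.0269 0.1251] ydeg 111.69 tilt [-0.112 -0.045 -0.993] w 43.4 F [-0.9 -1.3 -1.3] ff 60.05876173723436
[[262.3, 201.5], [255.5, 205.5], [364.7, 201.0], [371.5, 204.9], [267.8, 392.5], [262.3, 418.9], [361.0, 392.1], [366.7, 418.5]]
[ 252    0  109   87 4770]
[  257   203   114   157 13660]
[ 101  214   59   91 4024]
[ 261  398  104   21 1765]
hull top [[368, 207], [366, 357], [261, 359], [258, 208], [290, 203]]
[[4.849e-01 3.090e-02 3.500e+01]
 [5.021e-01 3.970e-02 1.310e+02]]
pin [0.4984 0.0378] [0.49415615 0.03617462] 26.9
```

Emit:
jog_arm --plan '[[[0.2,0.5,0],[0,0,0],1],[[0.12,0.45,0],[0,0,0],1],[[0,0,-0.5],[0,0,0],1],[[0,0,-0.5],[0,0,0],1],[[0,0,-0.4],[0,0,0],1],[[0,0,0],[0,0,0],1],[[0,0,0],[0,0,0],1],[[0,0,0],[0,0,0],1],[[0,0,0],[0,0,0],1],[[0,0,0],[0,0,0],1]]'

```text
time_s: 35.5
tool_pos: [0.4916, 0.0364, 0.1111]
eef_rot: [-0.188, 0.98, -0.012, -0.059]
wrist_force: [-0.1, 0.5, -1.1]
grip_width: 0.491
finger_force: 60.1
```

Run:
```python
from b import *
st(); c=capture("wrist"); cv2.imwrite("pics/w16.png",c["img"]); pinfit(c,(.4916,.0364))
d=capture("scene"); pinfit(d,(.4916,.0364))
print(np.round(env.get_state()["qpos"],2))
```

```text
t 35.5 tcp [0.4916 0.0364 0.1111] ydeg 111.68 tilt [-0.112 -0.045 -0.993] w 43.2 F [-0.1  0.5 -1.1] ff 60.05891493628269
[[4.853e-01 3.330e-02 6.700e+01]
 [5.018e-01 4.010e-02 1.660e+02]]
pin [0.497  0.0381] [0.49436704 0.03692201] 22.6
[]
pin [ 0.42   -0.0068] [ 0.42025785 -0.0072783 ] -60.3
[ 0.26  0.88 -0.76  1.94  0.82  0.82  0.95]
```

Emit:
jog_arm --plan '[[[0,0,-0.4],[0,0,0],1],[[0,0,-0.4],[0,0,0],1],[[0,0,-0.3],[0,0,0],1],[[0,0,-0.3],[0,0,0],1],[[0,0,-0.3],[0,0,0],1],[[0,0,-0.3],[0,0,0],1],[[0,0,0],[0,0,0],1],[[0,0,0],[0,0,0],1],[[0,0,0],[0,0,0],1],[[0,0,0],[0,0,0],1]]'

```text
time_s: 36.6
tool_pos: [0.4916, 0.0365, 0.0911]
eef_rot: [-0.188, 0.98, -0.012, -0.059]
wrist_force: [-0.7, 1.0, -1.6]
grip_width: 0.492
finger_force: 60.1
```

Emit:
jog_arm --plan '[[[0,0,-0.3],[0,0,0],1],[[0,0,-0.2],[0,0,0],1],[[0,0,-0.2],[0,0,0],1],[[0,0,-0.2],[0,0,0],1],[[0,0,-0.2],[0,0,0],1],[[0,0,-0.2],[0,0,0],1],[[0,0,-0.1],[0,0,0],1],[[0,0,0],[0,0,0],1],[[0,0,0],[0,0,0],1],[[0,0,0],[0,0,0],1]]'

```text
time_s: 37.6
tool_pos: [0.4915, 0.0364, 0.0771]
eef_rot: [-0.188, 0.98, -0.012, -0.059]
wrist_force: [-0.6, -0.4, 4.1]
grip_width: 0.492
finger_force: 60.1
```

Emit:
jog_arm --plan '[[[0,0,0],[0,0,-0.05],1],[[0,0,0],[0,0,-0.1],1],[[0,0,0],[0,0,-0.1],1],[[0,0,0],[0,0,-0.1],1],[[0,0,0],[0,0,-0.1],1],[[0,0,0],[0,0,-0.1],1],[[0,0,0],[0,0,-0.1],1],[[0,0,0],[0,0,-0.1],1],[[0,0,0],[0,0,0],1],[[0,0,0],[0,0,0],1]]'

```text
time_s: 38.6
tool_pos: [0.4919, 0.0367, 0.0772]
eef_rot: [0.183, 0.981, 0.011, -0.059]
wrist_force: [-0.1, 0.5, 4.3]
grip_width: 0.491
finger_force: 60.1
```

Run:
```python
from b import *
st();print(np.round(env.get_state()["qpos"],2),np.round(env.get_state()["torque"],2))
```

```text
t 38.6 tcp [0.4919 0.0367 0.0772] ydeg 68.84 tilt [-0.112  0.044 -0.993] w 43.2 F [-0.1  0.5  4.3] ff 60.068341066344146
[ 0.21  0.89 -0.58  1.97  0.7   0.6   0.37] [-0.04 -0.11 -0.14]
```

Emit:
jog_arm --plan '[[[0,0,0],[0,0,-0.09],1],[[0,0,0],[0,0,-0.1],1],[[0,0,0],[0,0,-0.1],1],[[0,0,0],[0,0,-0.1],1],[[0,0,0],[0,0,-0.1],1],[[0,0,0],[0,0,-0.1],1],[[0,0,0],[0,0,-0.1],1],[[0,0,0],[0,0,-0.1],1],[[0,0,0],[0,0,0],1],[[0,0,0],[0,0,0],1]]'

```text
time_s: 39.6
tool_pos: [0.4916, 0.0367, 0.077]
eef_rot: [0.546, 0.835, 0.033, -0.051]
wrist_force: [0.2, -0.8, 4.4]
grip_width: 0.486
finger_force: 60.1
```

Run:
```python
from b import *
st();print(np.round(env.get_state()["qpos"],2),np.round(env.get_state()["torque"],2))
```

```text
t 39.6 tcp [0.4916 0.0367 0.077 ] ydeg 23.65 tilt [-0.049  0.111 -0.993] w 42.8 F [ 0.2 -0.8  4.4] ff 60.065788306117156
[ 0.14  0.84 -0.38  2.03  0.46  0.38 -0.15] [-0.03 -0.02 -0.09]
```

Emit:
jog_arm --plan '[[[0,0,0.1],[0,0,0],1],[[0,0,0.1],[0,0,0],1],[[0,0,0.1],[0,0,0],1],[[0,0,0.1],[0,0,0],1],[[0,0,0.1],[0,0,0],1],[[0,0,0.05],[0,0,0],1],[[0,0,0],[0,0,0],1],[[0,0,0],[0,0,0],1],[[0,0,0],[0,0,0],1],[[0,0,0],[0,0,0],1]]'

```text
time_s: 40.6
tool_pos: [0.4916, 0.0366, 0.0825]
eef_rot: [0.548, 0.835, 0.033, -0.051]
wrist_force: [0.1, 1.2, 0.9]
grip_width: 0.493
finger_force: 60.1
```

Run:
```python
from b import *
st(); c=capture("wrist"); cv2.imwrite("pics/w17.png",c["img"])
t=np.array(env.get_state()["tool_pos"]); R=Q.from_euler("z",-66,degrees=True).as_matrix()
P=box(.09,.044,.019,-.005)@R.T+t; u=pj(c,P); print("pred",u.min(0).round(1),u.max(0).round(1))
hsv=cv2.cvtColor(c["img"],cv2.COLOR_BGR2HSV); m=(cv2.inRange(hsv,(0,120,30),(8,255,255))|cv2.inRange(hsv,(172,120,30),(180,255,255))>0).astype(np.uint8)
n,l,s,ce=cv2.connectedComponentsWithStats(m)
for i in range(1,n):
    if s[i,4]>300: print(s[i])
pinfit(c,(.4916,.0364))
```

```text
t 40.6 tcp [0.4916 0.0366 0.0825] ydeg 23.46 tilt [-0.048  0.111 -0.993] w 43.4 F [0.1 1.2 0.9] ff 60.05565262720893
pred [254.4 199.3] [370.5 417.6]
[  257   204   113   156 13055]
[  32  218   91  111 5423]
[ 261  398  104   21 1799]
[261 435  94   7 587]
[[4.830e-01 3.280e-02 2.290e+02]
 [5.002e-01 3.970e-02 1.970e+02]]
pin [0.491 0.036] [0.49152262 0.03605256] 21.7
```

Emit:
jog_arm --plan '[[[0,0,0],[0,0,0],0.45],[[0,0,0],[0,0,0],0.3],[[0,0,0],[0,0,0],0.1],[[0,0,0],[0,0,0],0],[[0,0,0],[0,0,0],0],[[0,0,1],[0,0,0],0],[[0,0,3],[0,0,0],0],[[0,-0.5,4],[0,0,0],0],[[-1,-1,4],[0,0,0],0],[[-1,0,2],[0,0,0],0]]'

```text
time_s: 41.65
tool_pos: [0.4724, 0.0205, 0.2257]
eef_rot: [0.548, 0.834, 0.034, -0.049]
wrist_force: [0.1, -0.5, -0.2]
grip_width: 1.004
finger_force: 0.0
```

```bash
cat > chk.py <<'E'
from b import *
st(); c=capture("wrist"); cv2.imwrite("pics/w18.png",c["img"]); pinfit(c,(.4916,.0364))
hsv=cv2.cvtColor(c["img"],cv2.COLOR_BGR2HSV); m=(cv2.inRange(hsv,(0,120,30),(8,255,255))|cv2.inRange(hsv,(172,120,30),(180,255,255))>0).astype(np.uint8)
u=pj(c,[[.4916,.0364,.087]])[0]; n,l,s,ce=cv2.connectedComponentsWithStats(cv2.morphologyEx(m,cv2.MORPH_CLOSE,np.ones((9,9))))
i=min((j for j in range(1,n) if s[j,4]>800),key=lambda j:np.hypot(*(ce[j]-u))); print(s[i],ce[i],u)
p=np.argwhere(l==i)[:,::-1].astype(np.int32); k=np.zeros_like(m); cv2.fillConvexPoly(k,cv2.convexHull(p),1)
for z in(.0745,.0775,.081): print(z,fit(c,k>0,box(.09,.044,.019,z),(.4916,.0364),np.radians(-67)))
E
python3 chk.py
```

```text
t 41.65 tcp [0.4724 0.0205 0.2257] ydeg 23.35 tilt [-0.044  0.11  -0.993] w 88.4 F [ 0.1 -0.5 -0.2] ff 0.0
[[4.826e-01 3.210e-02 7.100e+01]
 [5.014e-01 3.980e-02 6.700e+01]]
pin [0.4918 0.0358] [0.49212757 0.03578481] 22.2
[ 315  179   58  114 5574] [342.6393972  234.96501615] [342.49083412 234.31453982]
0.0745 (array([0.4921, 0.0351]), np.float64(-66.5), 'iou', np.float64(0.994))
0.0775 (array([0.4915, 0.0357]), np.float64(-66.6), 'iou', np.float64(0.988))
0.081 (array([0.4911, 0.0356]), np.float64(-66.6), 'iou', np.float64(0.966))
```

```bash
python3 -c "
from b import *
print(env.sign_off())"
```

```text
the job is handed in; nothing more can be done
None
```

The arbor is built on the green stand in the order asked: felt wheel hub up, blue spacer, steel washer, then the red cap locked about 88° across the pin. It was handed in at about 42 s; I released the cap and backed the gripper clear before handing in, the last camera fit still had it locked, and I never moved against the torch, mug, jar or block.

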